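# Put the nested bearing-press kit away in its storage blocks

### The job

The bearing-press kit has been left nested together on the bench: a solid steel pin inside three steel cups, one in another. Take the nest apart and stand each piece upright in the recess of its own plywood block, the narrowest piece (the pin) in the block with the smallest recess and so on up to the widest cup in the largest recess. Set each one down rather than dropping it, and leave the tin can and the roll of tape standing where they are.

Things in the scene. Friction and masses are not known exactly. Their poses are not given: they have to be found in the camera images.
- pin_mid (a point): solid round steel pin, 24 mm diameter, 123 mm tall, about 0.42 kg; at the start it stands in the middle of the nest and its top 30 mm stick out above the narrow cup. The point is on its axis half-way up (61.5 mm from either end); z is its axis, up
- cup_s_mid (a point): narrow plain steel press cup, a straight round pot, open at the top and closed at the bottom: 38 mm outer diameter, 97 mm tall, wall and bottom 4 mm thick, about 0.35 kg. At the start it holds the pin, stands in the middle cup, and its top 30 mm stick out above that one's rim. The point is on its axis half-way up (48.5 mm from its foot and rim); z is its axis, up
- cup_m_mid (a point): middle plain steel press cup, a straight round pot, open at the top and closed at the bottom: 52 mm outer diameter, 71 mm tall, wall and bottom 4 mm thick, about 0.35 kg. At the start it holds the narrow cup, stands in the wide cup, and its top 30 mm stick out above that one's rim. The point is on its axis half-way up (35.5 mm from its foot and rim); z is its axis, up
- cup_l_mid (a point): wide plain steel press cup, a straight round pot, open at the top and closed at the bottom: 66 mm outer diameter, 45 mm tall, wall and bottom 4 mm thick, about 0.35 kg. At the start it stands on the bench and holds all the rest. Neighbouring pieces of the nest have about 3 mm of play all round and lift out straight up. The point is on its axis half-way up (22.5 mm from its foot and rim); z is its axis, up
- block_pin_floor (a point): for the pin: plywood storage block, 100 x 100 mm and 22 mm thick, fixed to the bench, with a flat-floored round recess 42 mm in diameter and 12 mm deep in the middle of its top. The point is the centre of the recess floor, 12 mm below the block's top and 10 mm above the bench; z up
- block_s_floor (a point): for the narrow cup: plywood storage block, 100 x 100 mm and 22 mm thick, fixed to the bench, with a flat-floored round recess 56 mm in diameter and 12 mm deep in the middle of its top. The point is the centre of the recess floor, 12 mm below the block's top and 10 mm above the bench; z up
- block_m_floor (a point): for the middle cup: plywood storage block, 100 x 100 mm and 22 mm thick, fixed to the bench, with a flat-floored round recess 70 mm in diameter and 12 mm deep in the middle of its top. The point is the centre of the recess floor, 12 mm below the block's top and 10 mm above the bench; z up
- block_l_floor (a point): for the wide cup: plywood storage block, 100 x 100 mm and 22 mm thick, fixed to the bench, with a flat-floored round recess 84 mm in diameter and 12 mm deep in the middle of its top. The point is the centre of the recess floor, 12 mm below the block's top and 10 mm above the bench; z up
- can_mid (a point): bystander, to be left alone: closed round grey tin can with a paper label, 62 mm diameter, 115 mm tall, standing loose among the blocks; the point is its centre, half-way up
- tape_mid (a point): bystander, to be left alone: roll of tape lying flat, 90 mm outer diameter, 24 mm high; the point is its centre, half-way up. (Two small bearings, a wrench and a screwdriver, all under 40 mm high, also lie about; tall equipment stands only beyond x = 0.78 m or beyond 0.5 m to either side)
There are look-alikes about, which are no part of the job. What is shaped like the part that bears pin_mid but turquoise is not meant.

How it is judged (in metres and radians):
At the end, for the whole second after the job is handed in: The pin and the three cups each stand upright (within 0.1 rad), released and at rest, on the floor of the recess of their own block: centre within 12 mm of the recess's centre and foot within 4 mm of its floor (horizontal distance between pin_mid and block_pin_floor below 0.012 m and z of pin_mid in the frame of block_pin_floor below 0.0655 m and angle between each of pin_mid, cup_s_mid, cup_m_mid, cup_l_mid's own z axis and vertical below 0.1 rad and linear speed of each of pin, cup_s, cup_m, cup_l below 0.02 m/s and horizontal distance between cup_s_mid and block_s_floor below 0.012 m and z of cup_s_mid in the frame of block_s_floor below 0.0525 m and horizontal distance between cup_m_mid and block_m_floor below 0.012 m and z of cup_m_mid in the frame of block_m_floor below 0.0395 m and horizontal distance between cup_l_mid and block_l_floor below 0.012 m and z of cup_l_mid in the frame of block_l_floor below 0.0265 m); the robot touches nothing.
It fails at once if the pin or a cup is dropped (it falls unheld by more than about 50 mm) ((linear speed of pin above 1 m/s and contact force between the fingers and pin below 0.1 N) or (linear speed of cup_s above 1 m/s and contact force between the fingers and cup_s below 0.1 N) or (linear speed of cup_m above 1 m/s and contact force between the fingers and cup_m below 0.1 N) or (linear speed of cup_l above 1 m/s and contact force between the fingers and cup_l below 0.1 N)).
It fails at once if the tin can is shifted by more than 30 mm (distance of can_mid from where it was at the start of the episode above 0.03 m).
It fails at once if the roll of tape is shifted by more than 30 mm (distance of tape_mid from where it was at the start of the episode above 0.03 m).
It fails at once if the tin can is tipped (angle between can_mid's own z axis and vertical above 0.5 rad).
It also fails if it takes over 125 s, if anything falls off the work surface, if the arm or the gripper's body presses on something with over 40 N, if the wrist force passes 120 N, or if a joint passes its speed limit or range.

### The arm

A 6-joint arm with a two-finger parallel gripper is mounted at the origin on the work surface. World frame = base frame: x ahead of the robot, y to its left, z up, the work surface at z = 0. Lengths are in mm, angles in rad, forces in N, time in s.
With the tool pointing down it reaches from about 350 to 775 mm from the base axis. Payload 7.3 kg.
Tool frame: the origin (TCP) lies at the very end of the fingers, on their centre line; the grasp point (between the pads) lies 19 mm behind it; x points along the fingers, z is the direction in which the jaws open and shut, and the axes are right-handed (so a half turn about x gives the same grasp; the last joint's range is limited). The gripper opens to 92 mm and grips with 3 to 60 N. Pads are 19 mm wide; open, the fingers measure 130 mm over their backs; the gripper's body (75 mm by 190 mm) begins 47 mm behind the grasp point.
Start: joints at [0.998, 0.342, 1.524, -0, 1.275, -0.146], TCP at [217.319, 477.933, 195.741] pointing down, gripper open.
Joint ranges: [-2.53, 2.53], [-0.77, 2.02], [0.04, 2.7], [-1, 4.14], [0.28, 2.66], [-3.11, 3.11]. Speed limits (rad/s): [2.57, 2.57, 3.14, 3.14, 3.14, 3.14].

### API

Orientations are given as [roll, pitch, yaw] about the fixed x, y, z axes, in that order (R = Rz(yaw) Ry(pitch) Rx(roll)).
In Python, from plant import * gives the robot as it stands.
- The arm moves only by the tool carry_out, never from a script. Its argument "rows" is a list of rows, each a list of 4 numbers: the shift along the world's x, y, z in mm, then the turn about the world's z in degrees. In form: [[x, y, z, twist], ...]. A call has 1 to 20 rows; each row is the pose to reach, as a shift and turn from the pose measured when the call began; what a row does not reach only later rows make up. A row lasts 1/12 s, in which the tool goes at most 41.7 mm and 7.16 degrees, less where a joint would pass 70% of its speed; a pose out of reach is approached as far as the arm can. A call with a gripper value outside its range is refused whole. "hand" is the finger opening in mm, from 0 to 91.8, set as the call begins (left out, the last holds). The fingers move at their own pace and stop on an object; the grip force is fixed at half the most. Time passes only in rows, so rows that repeat a pose let the fingers close. It gives the time, the measured TCP pose, the force and the opening at its end, in the units of the state.
- get_obs(): the state, without advancing time (a new reading comes with each control period).
- capture(name): name is "side" or "top"; returns the picture (384x512x3 uint8, red, green, blue); there is no depth.
- camera_info(name): a dict with "camera_matrix" (3x3 intrinsics, pixels), "pose" (4x4, takes a point from camera to world coordinates). Camera axes: x right, y down, z forward; pixel columns grow to the right and rows downward; lengths in mm; the calibration is good to about 2 mm. A picture is of the moment at which its call begins. camera_info takes no time and is no camera call.
- close_job(): hands the job in, once; it reports no verdict.
The state is a dict: "time": time; "joint_positions": joint angles; "dq": joint speeds; "tau": joint torques, N m; "tool_pos": TCP position; "tcp_rot": TCP orientation; "contact_force": force on the tool from outside, world axes, zero at the start; "moment": the same for the moment, N m; "grip_width": finger opening in mm.
Only numpy, scipy, OpenCV 4.12 (cv2) and the standard library are available. Lean on these libraries where they do the work, as an engineer would, in place of code of your own. Each camera call takes 0.05 s, during which the arm holds its last target. There are 200 camera calls.

## Working session

There is one attempt and no reset: what is moved stays moved. The work goes in short steps, Python scripts to look and compute and a tool call to move; the robot and the scene stay as the last step left them, time stands still between calls to the robot, and variables do not carry over. Pictures are saved under pics/ and viewed, about 12 in all and at most 16, crops included, and the job is handed in when it is done.

Besides the shell and the picture viewer there is one more tool, called as a command line: name --pt "numbers of a row" for each row, then --argument value for the rest. carry_out: Moves the arm, as the interface text tells. Its arguments: {"type":"object","properties":{"rows":{"type":"array"},"hand":{"type":"number"}},"required":["rows"]}

```bash
mkdir -p pics; ls
python3 - <<'E'
from plant import *
import cv2
for n in("top","side"):
    cv2.imwrite(f"pics/{n}0.png",capture(n)[:,:,::-1]); c=camera_info(n); print(n,c["camera_matrix"],c["pose"])
print(get_obs())
E
```

```text
pics
top [[420.58294829   0.         261.22937476]
 [  0.         420.58294829 186.21124358]
 [  0.           0.           1.        ]] [[ 8.78880039e-03 -9.93629575e-01  1.12352238e-01  4.00146564e+02]
 [-9.99664143e-01 -5.99125644e-03  2.52131962e-02  2.95392164e+01]
 [-2.43794463e-02 -1.12536098e-01 -9.93348514e-01  1.33173347e+03]
 [ 0.00000000e+00  0.00000000e+00  0.00000000e+00  1.00000000e+00]]
side [[391.38551279   0.         253.58132555]
 [  0.         391.38551279 187.82045514]
 [  0.           0.           1.        ]] [[ 9.15202168e-01 -2.15267198e-01  3.40683173e-01  2.04531419e+02]
 [-4.02994993e-01 -4.89216043e-01  7.73474433e-01 -7.04367178e+02]
 [ 1.63999643e-04 -8.45179091e-01 -5.34483186e-01  5.98834035e+02]
 [ 0.00000000e+00  0.00000000e+00  0.00000000e+00  1.00000000e+00]]
{'time': 0.1, 'joint_positions': array([ 9.97997122e-01,  3.42664002e-01,  1.52490732e+00, -6.91666047e-06,
        1.27540163e+00, -1.46012610e-01]), 'dq': array([ 2.73837951e-05, -1.69384745e-03, -4.77617498e-03, -1.22772798e-04,
        9.49188164e-04, -1.72627511e-03]), 'tau': array([ 1.69724590e-03, -4.31998801e+01, -2.44696534e+01,  7.19673978e-02,
        5.24833391e-02, -9.80269715e-05]), 'tool_pos': array([217.09136821, 477.57359837, 195.11374912]), 'tcp_rot': array([ 3.00037192,  1.56941601, -2.13880164]), 'contact_force': array([ 0.36249231, -0.34703258,  0.00966591]), 'moment': array([ 0.01622282,  0.01031535, -0.06661002]), 'grip_width': 91.74505325017621}
```

View pics/top0.png

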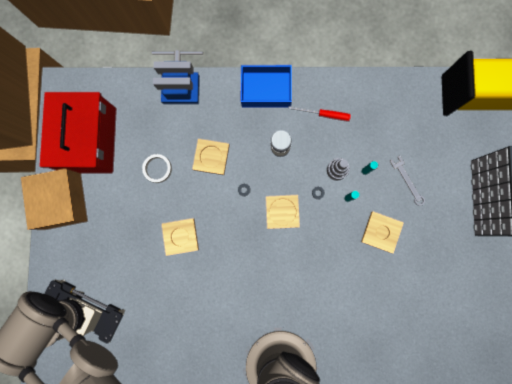

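View pics/side0.png

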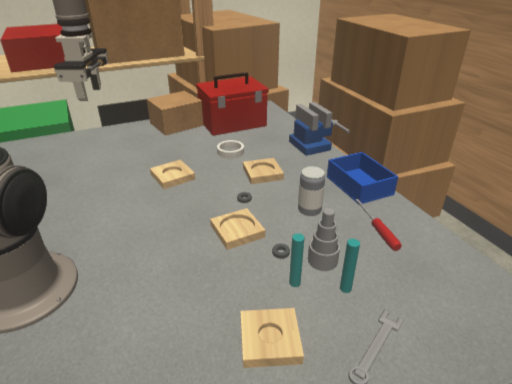

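The top view shows the nest at about (338,168), with turquoise decoys at (370,167) and (352,196). The blocks are at (211,156), (282,212), (180,237) and (382,232), the can is at (281,142) and the tape at (156,168). The side view agrees. Next I'll measure these.

```bash
cat > h.py <<'E'
from plant import *
import cv2, numpy as np
def cam(n):
    c=camera_info(n); return np.array(c["camera_matrix"]),np.array(c["pose"])
def toworld(n,uv,z):
    K,P=cam(n); r=P[:3,:3]@np.linalg.solve(K,[uv[0],uv[1],1]); o=P[:3,3]; return (o+r*(z-o[2])/r[2])[:2]
def topix(n,p):
    K,P=cam(n); q=K@(P[:3,:3].T@(np.asarray(p,float)-P[:3,3])); return q[:2]/q[2]
def rect(n,img,xy,z,half=65,s=3):
    # metric view of plane z: image right=-y, up=+x, centre xy
    d=np.array([[half,half],[half,-half],[-half,-half],[-half,half]],float)
    src=np.float32([topix(n,[xy[0]+a,xy[1]+b,z]) for a,b in d])
    S=2*half*s; H=cv2.getPerspectiveTransform(src,np.float32([[0,0],[S,0],[S,S],[0,S]]))
    return cv2.warpPerspective(img,H,(S,S),flags=cv2.INTER_CUBIC)
E
python3 - <<'E'
from h import *
ims={n:cv2.imread(f"pics/{n}0.png") for n in("top","side")}
seeds=[(211,156),(282,212),(180,237),(382,232)]
hsv=cv2.cvtColor(ims["top"],cv2.COLOR_BGR2HSV); m=cv2.inRange(hsv,(12,50,120),(32,255,255))
hs=cv2.cvtColor(ims["side"],cv2.COLOR_BGR2HSV); ms=cv2.inRange(hs,(12,50,120),(32,255,255))
tiles=[[],[]]
for s in seeds:
    n,l,st,c=cv2.connectedComponentsWithStats(m); k=l[s[1],s[0]-12]
    cn=cv2.findContours((l==k).astype(np.uint8),0,2)[0][0]; r=cv2.minAreaRect(cn)
    w=toworld("top",r[0],22); print(s,r,w)
    for i,n in enumerate(("top","side")):
        t=rect(n,ims[n],w,22,60,2); 
        # recess rings for reference
        cv2.drawMarker(t,(120,120),(0,0,255),0,6); tiles[i].append(cv2.resize(t,(200,200)))
cv2.imwrite("pics/tiles.png",np.vstack([np.hstack(t) for t in tiles]))
for n,uv in(("can",(281,136)),): print(n,toworld("top",uv,115))
print("tape",toworld("top",(156,168),24))
a=cv2.resize(ims["top"][140:215,315:395],None,fx=5,fy=5,interpolation=2); b=cv2.resize(ims["side"][200:300,285:365],None,fx=5,fy=5,interpolation=2)
a=cv2.copyMakeBorder(a,0,500-a.shape[0],0,0,0); cv2.imwrite("pics/nest.png",np.hstack([a,b]))
E
```

```text
(211, 156) ((210.29354858398438, 156.31192016601562), (32.38348388671875, 32.21214294433594), 9.865806579589844) [642.68983246 225.12833404]
(282, 212) ((282.2122802734375, 211.38206481933594), (32.49104309082031, 32.62135696411133), 87.51044464111328) [469.89679167  -3.18602651]
(180, 237) ((179.48751831054688, 236.4219970703125), (32.74353790283203, 33.533485412597656), 80.90972137451172) [389.71741979 315.50617681]
(382, 232) ((382.16424560546875, 231.92333984375), (34.60148239135742, 33.06364059448242), 19.983104705810547) [ 409.05104946 -310.48588904]
can [687.12165844   3.41585378]
tape [604.055543   396.39969908]
```

View pics/tiles.png

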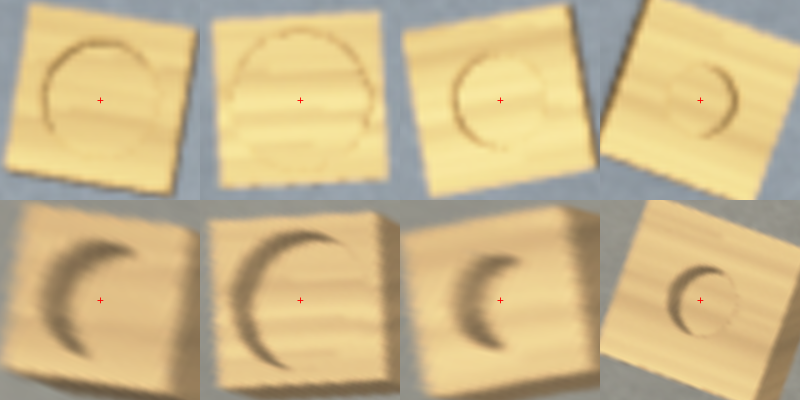

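View pics/nest.png

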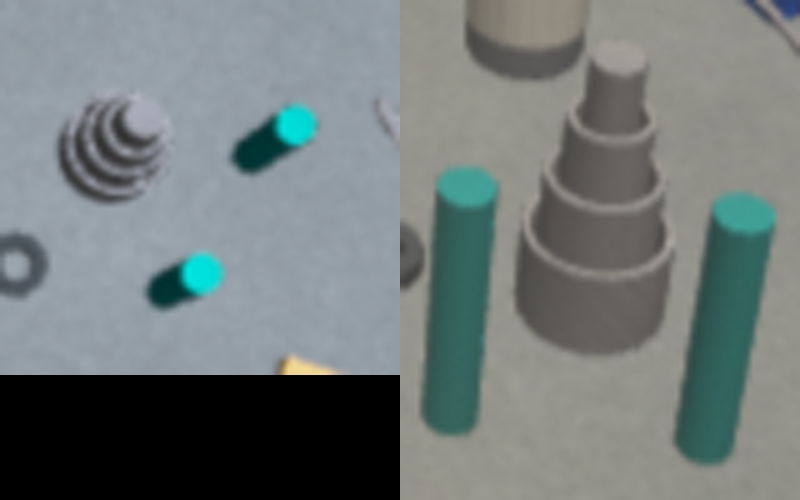

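The recesses measure about 70 (M), 84 (L), 56 (S) and 42 mm (pin), left to right. The centres agree with the marks to about 2 mm. Next are the nest, decoy and gripper directions.

Run:
```python
from h import *
from scipy.spatial.transform import Rotation as R
print("pin",toworld("top",(344.2,163.2),135),toworld("side",(328.4,211.4),135))
print("L rim?",toworld("side",(285+198/5,200+240/5),45))
print("M rim",toworld("side",(285+204/5,200+180/5),75),"S rim",toworld("side",(285+211.5/5,200+118/5),105))
print("dA",toworld("top",(374.2,165.2),123),toworld("side",(285+343/5,200+214/5),123))
print("dB",toworld("top",(355.4,194.8),123),toworld("side",(285+67/5,200+187/5),123))
print("blocks side check")
o=get_obs(); M=R.from_euler("xyz",o["tcp_rot"]).as_matrix(); print(M.round(3),o["tool_pos"])
```

```text
pin [ 603.36216669 -177.55828919] [ 602.83330132 -175.88141293]
L rim? [ 599.35508509 -183.27698129]
M rim [ 600.84169404 -180.20772807] S rim [ 602.83738037 -177.32961092]
dA [ 599.94836639 -265.87688731] [ 601.07286251 -265.97843228]
dB [ 513.67720972 -210.41798209] [ 514.73009267 -210.86189572]
blocks side check
[[-0.001 -0.91   0.414]
 [-0.001  0.414  0.91 ]
 [-1.     0.    -0.001]] [217.09136821 477.57359837 195.11374912]
```

carry_out --hand 91 --pt "20 -34 65 -7" --pt "40 -68 65 -14" --pt "60 -102 65 -21" --pt "80 -136 65 -28" --pt "100 -170 65 -35" --pt "120 -204 65 -42" --pt "140 -238 65 -49" --pt "160 -272 65 -56" --pt "180 -306 65 -63" --pt "200 -340 65 -70" --pt "220 -374 65 -77" --pt "240 -408 65 -84" --pt "260 -442 65 -91" --pt "280 -476 65 -98" --pt "300 -510 65 -100.5" --pt "320 -544 65 -100.5" --pt "340 -578 65 -100.5" --pt "360 -612 65 -100.5" --pt "385 -655 65 -100.5" --pt "385 -655 65 -100.5"

```text
time: 1.77
tool_pos: [603.4, -183.0, 257.9]
tcp_rot: [-2.444, 1.568, -3.058]
contact_force: [-0.1, 0.0, 0.5]
grip_width: 90.8
```

carry_out --pt "0 6 -20 0" --pt "0 6 -45 0" --pt "0 6 -70 0" --pt "0 6 -95 0" --pt "0 6 -103 0" --pt "0 6 -103 0" --pt "0 6 -103 0" --pt "0 6 -103 0"

```text
time: 2.43
tool_pos: [604.3, -177.3, 156.7]
tcp_rot: [-0.814, 1.569, -1.428]
contact_force: [0.8, -0.0, 0.2]
grip_width: 91.0
```

Run:
```python
from h import *
t=capture("top");s=capture("side");print(get_obs()["tool_pos"],get_obs()["tcp_rot"])
a=cv2.resize(t[120:220,290:390],None,fx=4,fy=4,interpolation=2); b=cv2.resize(s[150:270,265:365],None,fx=4,fy=4,interpolation=2)[:400]
cv2.imwrite("pics/g1.png",np.hstack([a,b])[:,:,::-1])
```

```text
[ 604.25851563 -177.29275102  156.70200529] [-0.71993138  1.56927913 -1.33419581]
```

View pics/g1.png

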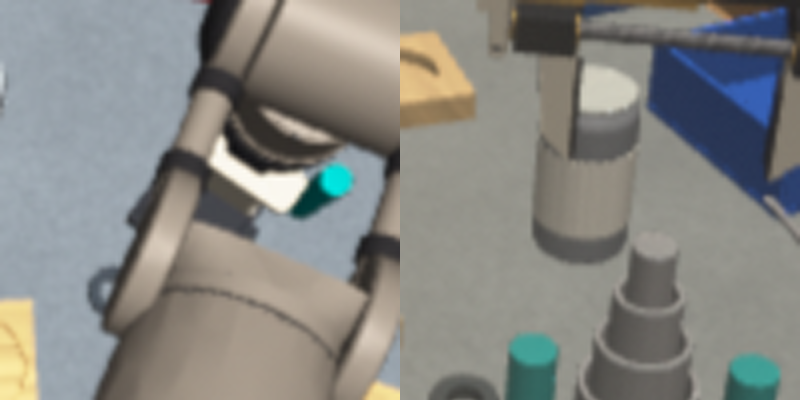

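The side view shows the fingers (inner edges at about 578 and 768) straddling the pin (655) and clear of the decoys. Going down to grip.

carry_out --pt "-1 0 -10 0" --pt "-1 0 -20 0" --pt "-1 0 -30 0" --pt "-1 0 -40 0" --pt "-1 0 -46 0" --pt "-1 0 -46 0" --pt "-1 0 -46 0"

```text
time: 3.12
tool_pos: [603.0, -177.2, 110.0]
tcp_rot: [-1.568, 1.57, -2.182]
contact_force: [0.5, -0.1, 0.7]
grip_width: 91.1
```

carry_out --hand 15 --pt "0 0 0 0" --pt "0 0 0 0" --pt "0 0 0 0" --pt "0 0 0 0" --pt "0 0 0 0" --pt "0 0 0 0" --pt "0 0 0 0" --pt "0 0 0 0" --pt "0 0 0 0" --pt "0 0 0 0" --pt "0 0 0 0" --pt "0 0 0 0"

```text
time: 4.12
tool_pos: [603.0, -177.2, 110.0]
tcp_rot: [-1.629, 1.57, -2.244]
contact_force: [-1.7, -0.1, -0.7]
grip_width: 17.3
```

The width of 17.3 mm is less than the 24 mm pin, so I'll look before lifting.

Run:
```python
from h import *
s=capture("side");o=get_obs();print(o["tool_pos"],o["grip_width"],topix("side",o["tool_pos"]))
cv2.imwrite("pics/g2.png",cv2.resize(s[160:300,260:400],None,fx=4,fy=4,interpolation=2)[:,:,::-1])
```

```text
[ 603.007655   -177.20880387  110.01979491] 16.116188853405486 [327.5844097  221.60263357]
```

View pics/g2.png

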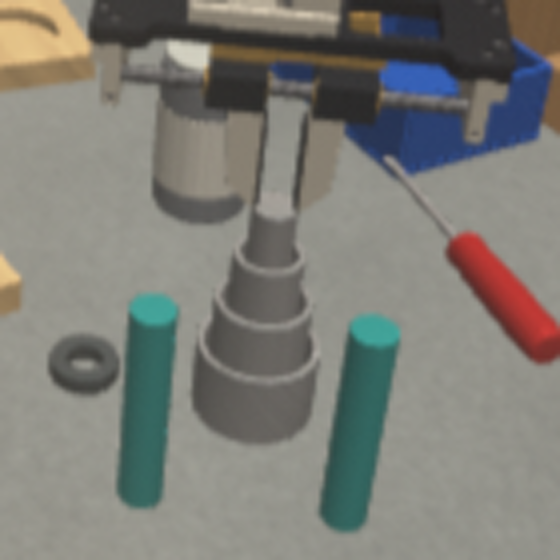

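The fingers closed above and behind the pin, and nothing was touched. The tips show at crop row ~200, but the reported TCP projects to row ~246. I'll compare reported and seen tips across the pictures so far.

Run:
```python
from h import *
s=cv2.imread("pics/side0.png");t=cv2.imread("pics/top0.png")
p0=[217.1,477.6,195.1]
print("side0",topix("side",p0),"top0",topix("top",p0),"g1",topix("side",[604.3,-177.3,156.7]))
c1=cv2.resize(s[40:110,40:125],None,fx=4.6,fy=4.6,interpolation=2);c2=cv2.resize(t[270:360,30:135],None,fx=3.6,fy=3.6,interpolation=2)
now=capture("top")[:,:,::-1];c3=cv2.resize(now[110:220,290:400],None,fx=2.4,fy=2.4,interpolation=2)
u=(topix("side",p0)-[40,40])*4.6; cv2.drawMarker(c1,tuple(int(v) for v in u),(0,0,255),0,10)
u=(topix("top",p0)-[30,270])*3.6; cv2.drawMarker(c2,tuple(int(v) for v in u),(0,0,255),0,10)
P=np.zeros((330,c1.shape[1]+c2.shape[1],3),np.uint8);P[:c1.shape[0],:c1.shape[1]]=c1;P[:c2.shape[0],c1.shape[1]:]=c2
cv2.imwrite("pics/cmp.png",P)
```

```text
side0 [ 93.17178187 105.10711138] top0 [102.80396556 301.55684474] g1 [330.53153901 202.75771647]
```

View pics/cmp.png

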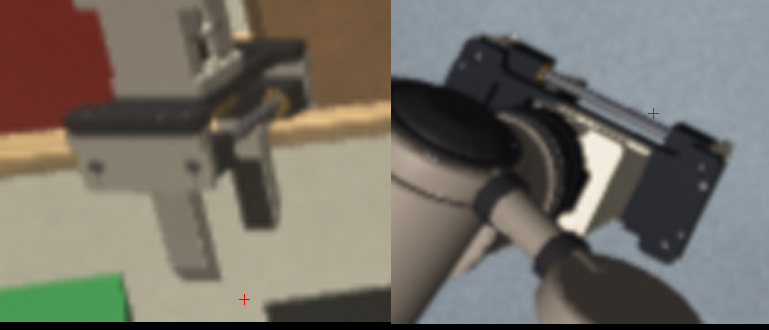

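The seen tips differ from the reported TCP by about 10 px, consistently. I'll fit which offset explains this.

Run:
```python
from h import *
from scipy.optimize import least_squares
obs=[([217.1,477.6,195.1],(40+230/4.6,40+253/4.6),65.5),([604.3,-177.3,156.7],(332.5,192.5),-35),([603,-177.2,110],(330.7,210.2),-35)]
def w(d): return np.hstack([topix("side",np.array(p)+d)-u for p,u,_ in obs])
def tl(d):
    r=[]
    for p,u,a in obs:
        c,s=np.cos(np.radians(a)),np.sin(np.radians(a)); r.append(topix("side",np.array(p)+[c*d[0]-s*d[1],s*d[0]+c*d[1],d[2]])-u)
    return np.hstack(r)
for f in(w,tl):
    r=least_squares(f,[0,0,0]); print(f.__name__,r.x.round(1),r.fun.round(1))
for z in(0,20,60):print("base",topix("top",[0,0,z]),topix("side",[0,0,z]))
t=capture("top");s=capture("side")
print(get_obs()["joint_positions"])
c1=cv2.resize(t[300:384,220:340],None,fx=3.3,fy=3.3,interpolation=2);c2=cv2.resize(s[200:330,0:100],None,fx=3,fy=3,interpolation=2)
u=(topix("top",[0,0,0])-[220,300])*3.3; cv2.drawMarker(c1,tuple(int(v) for v in u),(255,0,0),0,10)
def circ(n,img,off,k,r,z):
    q=np.array([(topix(n,[r*np.cos(a),r*np.sin(a),z])-off)*k for a in np.linspace(0,6.28,60)],np.int32); cv2.polylines(img,[q],1,(255,0,0),1)
c1=np.ascontiguousarray(c1);c2=np.ascontiguousarray(c2)
circ("top",c1,[220,300],3.3,100,0);circ("side",c2,[0,200],3,100,0)
P=np.zeros((400,720,3),np.uint8);P[:c1.shape[0],:c1.shape[1]]=c1;P[:c2.shape[0],400:700]=c2
cv2.imwrite("pics/base.png",P[:,:,::-1])
```

```text
w [-2.5 -7.  31.8] [-0.   0.3  0.7 -1.1 -0.7  0.9]
tl [ 2.4  2.3 26.3] [ 0.7  1.   0.7 -1.3 -0.6  0.5]
base [280.48709256 366.55411751] [ 21.69110061 288.99604145]
base [280.62828402 368.65086285] [ 18.53300783 281.94156455]
base [280.92448975 373.04962745] [ 11.95139646 267.23970848]
[-4.07046814e-01  6.02822812e-01  1.33839996e+00 -1.27912805e-03
  1.20069884e+00  2.07803500e-01]
```

View pics/base.png

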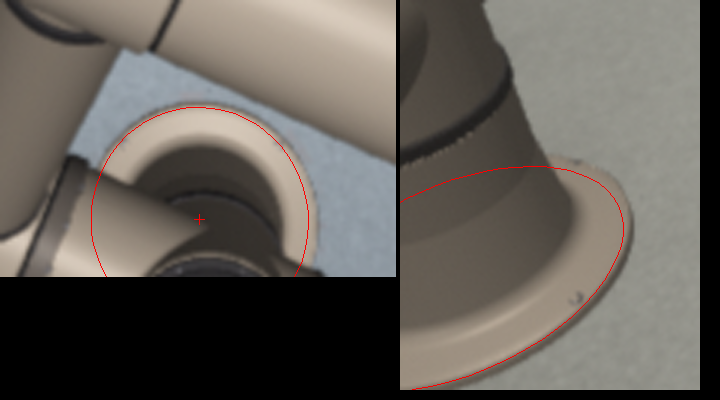

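The reported tool height reads about 27 mm low against both images. The base ring matches the calibration, so the cameras are sound. Reopening and going 27 mm lower is safe either way, and the closing width will tell: 24 means the pin, 38 the narrow cup.

carry_out --hand 91 --pt "0 0 0 0" --pt "0 0 0 0" --pt "0 0 0 0" --pt "0 0 0 0" --pt "0 0 0 0" --pt "0 0 0 0" --pt "0 0 0 0" --pt "0 0 0 0" --pt "0 0 0 0" --pt "0 0 0 0" --pt "0 0 -7 0" --pt "0 0 -14 0" --pt "0 0 -20 0" --pt "0 0 -26 0" --pt "0 0 -26 0" --pt "0 0 -26 0"

```text
time: 5.65
tool_pos: [602.7, -177.1, 83.3]
tcp_rot: [-2.3, 1.569, -2.914]
contact_force: [-0.5, 0.8, 0.1]
grip_width: 91.1
```

carry_out --hand 15 --pt "0 0 0 0" --pt "0 0 0 0" --pt "0 0 0 0" --pt "0 0 0 0" --pt "0 0 0 0" --pt "0 0 0 0" --pt "0 0 0 0" --pt "0 0 0 0" --pt "0 0 0 0" --pt "0 0 0 0" --pt "0 0 0 0" --pt "0 0 0 0" --pt "0 0 0 0"

```text
time: 6.73
tool_pos: [602.8, -177.1, 83.3]
tcp_rot: [-2.226, 1.569, -2.84]
contact_force: [0.7, 0.9, -0.3]
grip_width: 23.2
```

Run:
```python
from h import *
s=capture("side");o=get_obs();print(o["tool_pos"],o["grip_width"],o["contact_force"])
cv2.imwrite("pics/g3.png",cv2.resize(s[160:300,260:400],None,fx=4,fy=4,interpolation=2)[:,:,::-1])
```

```text
[ 602.73852751 -177.10532872   83.28298678] 23.108528793088563 [ 0.28240329 -0.00342604 -0.30870653]
```

View pics/g3.png

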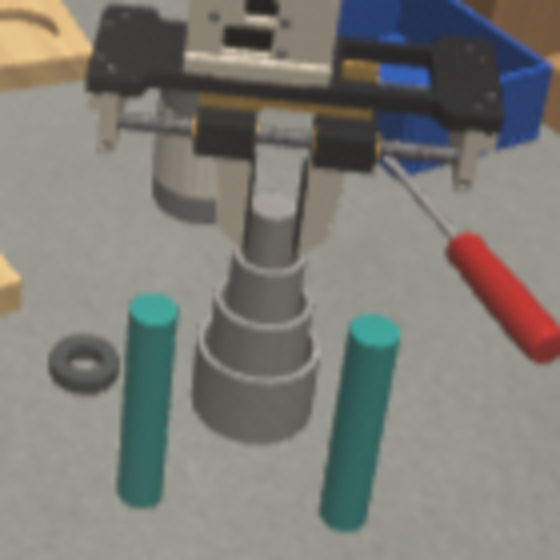

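The grip is on the pin, but at 23.1 mm instead of 24 the pads catch it near their edge, and they look too far from the camera. I'll reopen, shift 8 mm toward the camera across the jaws and regrip.

carry_out --hand 60 --pt "0 0 0 0" --pt "0 0 0 0" --pt "0 0 0 0" --pt "0 0 0 0" --pt "0 0 0 0" --pt "0 0 0 0" --pt "-2 -3 1 0" --pt "-4 -6 1 0" --pt "-5 -7 1 0" --pt "-5 -7 1 0" --pt "-5 -7 1 0"

```text
time: 7.7
tool_pos: [597.6, -184.3, 84.3]
tcp_rot: [-2.259, 1.569, -2.874]
contact_force: [0.5, -1.2, 0.0]
grip_width: 60.0
```

carry_out --hand 15 --pt "0 0 0 0" --pt "0 0 0 0" --pt "0 0 0 0" --pt "0 0 0 0" --pt "0 0 0 0" --pt "0 0 0 0" --pt "0 0 0 0" --pt "0 0 0 0" --pt "0 0 0 0" --pt "0 0 0 0" --pt "0 0 0 0" --pt "0 0 0 0" --pt "0 0 0 0"

```text
time: 8.78
tool_pos: [597.7, -184.4, 84.3]
tcp_rot: [-2.228, 1.569, -2.843]
contact_force: [-0.1, -0.7, 0.2]
grip_width: 22.3
```

Run:
```python
from h import *
s=capture("side");o=get_obs();print(o["tool_pos"],o["grip_width"],o["contact_force"])
cv2.imwrite("pics/g4.png",cv2.resize(s[180:260,290:370],None,fx=7,fy=7,interpolation=2)[:,:,::-1])
```

```text
[ 597.66182753 -184.36371298   84.29334605] 22.57310087166748 [ 0.05455412 -0.3231256  -0.67891973]
```

View pics/g4.png

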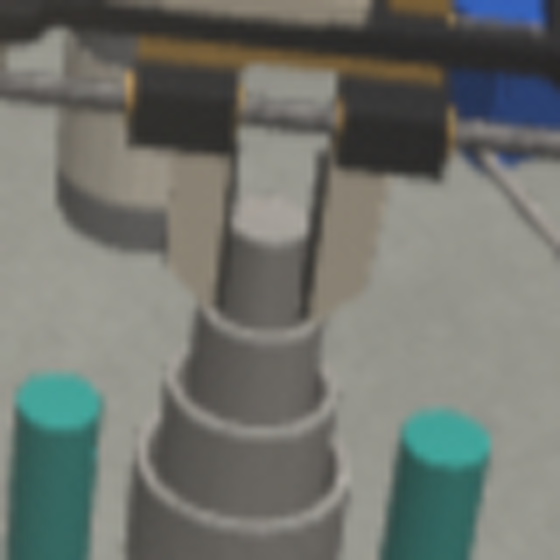

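Run:
```python
from h import *
for z in(100,105,110,115): print(z,topix("side",[607.4,-191.6,z]).round(1),topix("side",[587.8,-177.9,z]).round(1))
print("seen (335.7,225.4),(320,224)")
for z in (105,110,135):print(z,topix("side",[603,-177,z]))
```

```text
100 [332.8 228.9] [321.  227.5]
105 [333. 227.] [321.2 225.6]
110 [333.3 225. ] [321.4 223.6]
115 [333.6 223.1] [321.7 221.7]
seen (335.7,225.4),(320,224)
105 [327.27942441 223.49113893]
110 [327.52450519 221.55478784]
135 [328.77473165 211.67691274]
```

carry_out --pt "0 0 1 0" --pt "0 0 2 0" --pt "0 0 4 0" --pt "0 0 6 0" --pt "0 0 8 0" --pt "0 0 8 0" --pt "0 0 8 0"

```text
time: 9.42
tool_pos: [597.7, -184.4, 92.5]
tcp_rot: [-2.16, 1.569, -2.775]
contact_force: [0.1, 0.5, -4.6]
grip_width: 22.1
```

The 4.6 N load says the pin is lifted. The true tips are about 25 mm above the reported TCP. I'll use relative moves (nest to block) and check by sight.

carry_out --pt "0 0 10 0" --pt "0 0 25 0" --pt "0 0 45 0" --pt "0 0 65 0" --pt "0 0 85 0" --pt "0 0 105 0" --pt "0 0 120 0" --pt "0 0 130 0" --pt "-15 -10 130 0" --pt "-40 -28 130 0" --pt "-65 -45 130 0" --pt "-90 -63 130 0" --pt "-115 -80 130 0" --pt "-140 -98 130 0" --pt "-165 -115 130 0" --pt "-180 -126 130 0" --pt "-190 -132 130 0" --pt "-194 -135 130 0" --pt "-194 -135 130 0" --pt "-194 -135 130 0"

```text
time: 11.08
tool_pos: [404.4, -318.9, 222.6]
tcp_rot: [-2.274, 1.57, -2.888]
contact_force: [0.0, 0.6, -3.9]
grip_width: 22.1
```

carry_out --pt "0 0 -20 0" --pt "0 0 -45 0" --pt "0 0 -70 0" --pt "0 0 -90 0" --pt "0 0 -100 0" --pt "0 0 -100 0" --pt "0 0 -100 0"

```text
time: 11.67
tool_pos: [405.2, -318.7, 122.8]
tcp_rot: [-2.358, 1.57, -2.971]
contact_force: [0.5, -0.1, -3.4]
grip_width: 22.3
```

Run:
```python
from h import *
s=capture("side");t=capture("top");o=get_obs();print(o["tool_pos"],o["grip_width"],o["contact_force"])
cv2.imwrite("pics/s5.png",s[:,:,::-1])
a=cv2.resize(s[250:384,210:330],None,fx=4,fy=4,interpolation=2);b=cv2.resize(t[190:270,350:415],None,fx=5,fy=5,interpolation=2)
P=np.zeros((536,a.shape[1]+b.shape[1],3),np.uint8);P[:536,:480]=a;P[:400,480:]=b
cv2.imwrite("pics/g5.png",P[:,:,::-1])
```

```text
[ 405.47054705 -319.50192542  123.93624406] 22.376344291368042 [-0.08520103 -0.18231236 -3.70404646]
```

View pics/g5.png

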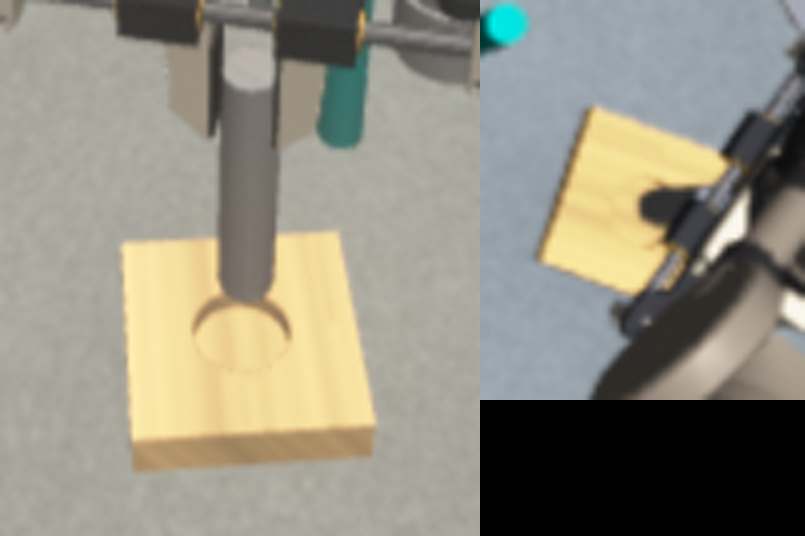

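The pin hangs with its foot at crop (246,290), directly above and behind the recess (243,333). Checking both numerically.

Run:
```python
from h import *
for z in(45,51,57): print(z,"foot",toworld("side",(210+246/4,250+289/4),z),"top",toworld("side",(210+248/4,250+66/4),z+123))
print("recess",toworld("side",(210+242/4,250+334/4),22),toworld("side",(210+241.5/4,250+332/4),22))
print([topix("side",[409,-311.7,z]) for z in (51,)])
```

```text
45 foot [ 411.78724081 -310.20090344] top [ 412.78467035 -303.02516397]
51 foot [ 409.54192028 -314.47113153] top [ 409.88443637 -308.61444404]
57 foot [ 407.29659974 -318.74135962] top [ 406.98420238 -314.20372412]
recess [ 408.42544891 -314.43223548] [ 408.67329104 -313.42307162]
[array([270.4998374 , 321.12680831])]
```

carry_out --pt "0 0 -8 0" --pt "0 0 -16 0" --pt "0 0 -24 0" --pt "0 0 -30 0" --pt "0 0 -34 0" --pt "0 0 -37 0" --pt "0 0 -38 0" --pt "0 0 -38 0" --pt "0 0 -38 0"

```text
time: 12.52
tool_pos: [405.6, -319.7, 86.1]
tcp_rot: [-0.478, 1.568, -1.092]
contact_force: [-0.2, 0.3, -4.3]
grip_width: 22.2
```

carry_out --pt "0 0 -1 0" --pt "0 0 -1.5 0" --pt "0 0 -1.5 0" --pt "0 0 -1.5 0"

```text
time: 12.85
tool_pos: [405.6, -319.7, 84.7]
tcp_rot: [-0.456, 1.568, -1.07]
contact_force: [-0.4, 0.0, -3.4]
grip_width: 22.1
```

carry_out --pt "0 0 -1 0" --pt "0 0 -2 0" --pt "0 0 -2 0" --pt "0 0 -2 0"

```text
time: 13.18
tool_pos: [405.6, -319.6, 82.6]
tcp_rot: [-0.469, 1.568, -1.083]
contact_force: [-0.1, 0.2, -4.3]
grip_width: 22.4
```

carry_out --pt "0 0 -0.5 0" --pt "0 0 -1 0" --pt "0 0 -1 0" --pt "0 0 -1 0"

```text
time: 13.52
tool_pos: [405.9, -320.1, 82.3]
tcp_rot: [-0.403, 1.567, -1.017]
contact_force: [-0.0, 0.1, 3.5]
grip_width: 22.1
```

The foot touched down where predicted, at reported z 82.4. Releasing and rising.

carry_out --hand 70 --pt "0 0 0.5 0" --pt "0 0 0.5 0" --pt "0 0 0.5 0" --pt "0 0 0.5 0" --pt "0 0 0.5 0" --pt "0 0 0.5 0" --pt "0 0 0.5 0" --pt "0 0 0.5 0" --pt "0 0 0.5 0" --pt "0 0 10 0" --pt "0 0 30 0" --pt "0 0 60 0" --pt "0 0 90 0" --pt "0 0 120 0" --pt "0 0 120 0"

```text
time: 14.77
tool_pos: [408.1, -322.3, 209.1]
tcp_rot: [-0.25, 1.555, -0.864]
contact_force: [-0.2, -1.1, 0.1]
grip_width: 69.5
```

carry_out --hand 80 --pt "15 11 0 0" --pt "40 29 0 0" --pt "65 47 0 0" --pt "90 66 0 0" --pt "115 84 0 0" --pt "140 102 0 0" --pt "165 120 0 0" --pt "182 132 0 0" --pt "189.5 138 0 0" --pt "189.5 138 0 0" --pt "189.5 138 -25 0" --pt "189.5 138 -55 0" --pt "189.5 138 -85 0" --pt "189.5 138 -110 0" --pt "189.5 138 -130 0" --pt "189.5 138 -145 0" --pt "189.5 138 -153 0" --pt "189.5 138 -154 0" --pt "189.5 138 -154 0"

```text
time: 16.35
tool_pos: [597.2, -185.0, 55.5]
tcp_rot: [-0.259, 1.555, -0.874]
contact_force: [0.6, -0.3, 1.3]
grip_width: 80.0
```

carry_out --hand 28 --pt "0 0 0 0" --pt "0 0 0 0" --pt "0 0 0 0" --pt "0 0 0 0" --pt "0 0 0 0" --pt "0 0 0 0" --pt "0 0 0 0" --pt "0 0 0 0" --pt "0 0 0 0" --pt "0 0 0 0" --pt "0 0 0 0" --pt "0 0 0 0"

```text
time: 17.35
tool_pos: [597.4, -185.1, 55.6]
tcp_rot: [-0.245, 1.555, -0.86]
contact_force: [1.0, -1.0, 0.9]
grip_width: 36.1
```

Run:
```python
from h import *
s=capture("side");o=get_obs();print(o["tool_pos"],o["grip_width"],o["contact_force"])
a=cv2.resize(s[190:270,290:370],None,fx=5,fy=5,interpolation=2);b=cv2.resize(s[255:355,230:310],None,fx=4,fy=4,interpolation=2)
cv2.imwrite("pics/g6.png",np.hstack([a,b])[:,:,::-1])
```

```text
[ 597.42068511 -185.15459444   55.6200366 ] 36.37478918887714 [ 0.85856512 -0.69607632  0.63955384]
```

View pics/g6.png

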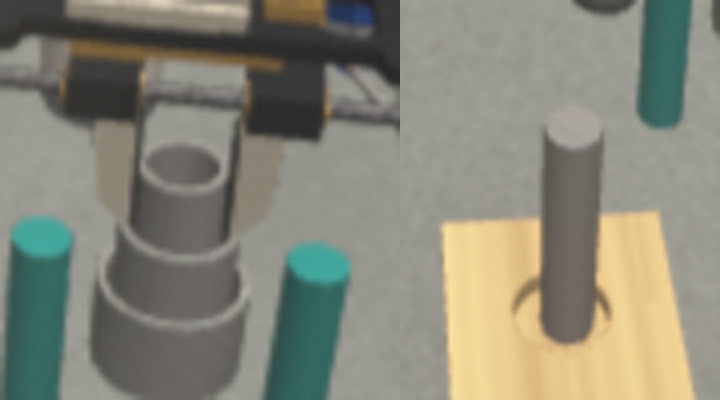

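The pin stands in its recess. The narrow cup is gripped, reading 36.4 mm with the same −1.6 mm bias. Lifting and carrying it over.

carry_out --pt "0 0 2 0" --pt "0 0 5 0" --pt "0 0 12 0" --pt "0 0 25 0" --pt "0 0 45 0" --pt "0 0 65 0" --pt "0 0 85 0" --pt "0 0 100 0" --pt "0 0 110 0" --pt "0 0 110 0"

```text
time: 18.23
tool_pos: [598.4, -185.5, 168.3]
tcp_rot: [-0.154, 1.551, -0.769]
contact_force: [-0.4, 0.3, -3.3]
grip_width: 35.8
```

carry_out --pt "-6 14 0 0" --pt "-18 42 0 0" --pt "-31 72 0 0" --pt "-44 102 0 0" --pt "-57 132 0 0" --pt "-70 162 0 0" --pt "-83 192 0 0" --pt "-96 222 0 0" --pt "-109 252 0 0" --pt "-122 282 0 0" --pt "-135 312 0 0" --pt "-148 342 0 0" --pt "-161 372 0 0" --pt "-174 402 0 0" --pt "-187 432 0 0" --pt "-198 458 0 0" --pt "-208 480 0 0" --pt "-213 492 0 0" --pt "-213 492 0 0" --pt "-213 492 0 0"

```text
time: 19.9
tool_pos: [384.6, 306.4, 167.5]
tcp_rot: [-0.253, 1.551, -0.866]
contact_force: [0.4, -0.2, -3.8]
grip_width: 36.1
```

carry_out --pt "0 0 -20 0" --pt "0 0 -40 0" --pt "0 0 -60 0" --pt "0 0 -70 0" --pt "0 0 -70 0" --pt "0 0 -70 0"

```text
time: 20.4
tool_pos: [384.8, 305.4, 97.1]
tcp_rot: [-0.334, 1.551, -0.948]
contact_force: [0.2, 0.0, -2.6]
grip_width: 35.7
```

Run:
```python
from h import *
s=capture("side");t=capture("top");o=get_obs();print(o["tool_pos"],o["grip_width"],o["contact_force"])
a=cv2.resize(s[110:200,130:220],None,fx=6,fy=6,interpolation=2);b=cv2.resize(t[190:270,130:210],None,fx=3,fy=3,interpolation=2)
P=np.zeros((540,780,3),np.uint8);P[:,:540]=a;P[:240,540:]=b
cv2.imwrite("pics/g7.png",P[:,:,::-1])
```

```text
[385.47180746 306.1932418   98.22078055] 35.93959486253168 [ 0.01353287  0.69092226 -2.77392371]
```

View pics/g7.png

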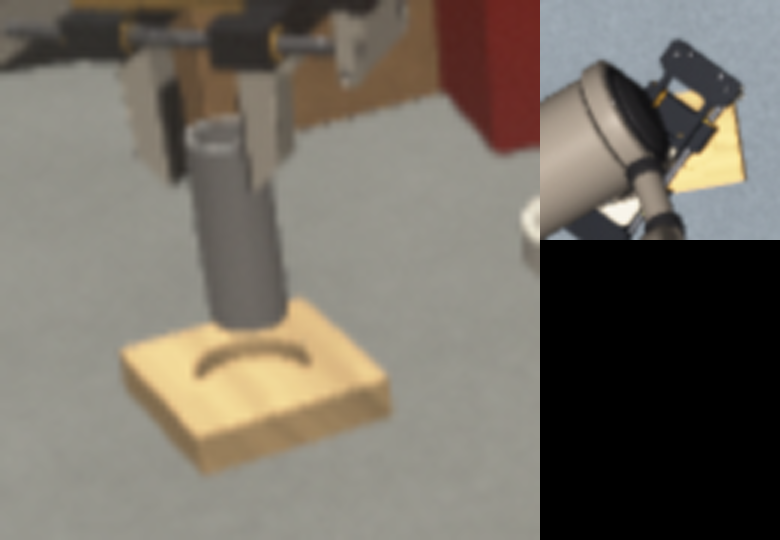

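Run:
```python
from h import *
f=(130+248/6,110+314/6); r=(130+218/6,110+136/6)
print(f,r)
for z in(48,50):print(z,"foot",toworld("side",f,z),"rim",toworld("side",r,z+97))
a=[topix("side",[389.7,315.5,z]).round(1) for z in (50,147)];print(a)
# recess back arc top at (252,340), left (195,378), right(311,362) in crop
for u in((252,340),(195,375),(311,362)): print(np.array(toworld("side",(130+u[0]/6,110+u[1]/6),22))-[389.7,315.5])
```

```text
(171.33333333333334, 162.33333333333334) (166.33333333333334, 132.66666666666666)
48 foot [391.07126413 318.10285497] rim [386.97590826 314.09449624]
50 foot [390.39396449 314.39041177] rim [386.17189412 309.6062402 ]
[array([171. , 162.2]), array([167.1, 131.7])]
[ 5.46395491 23.16703053]
[-28.57199533  -0.17892012]
[ 26.78597044 -10.52922587]
```

Aligned within 3 mm. Lowering, with touchdown expected at reported 57.6.

carry_out --pt "0 -1 -10 0" --pt "0 -1 -20 0" --pt "0 -1 -28 0" --pt "0 -1 -34 0" --pt "0 -1 -37 0" --pt "0 -1 -38 0" --pt "0 -1 -38 0" --pt "0 -1 -38 0"

```text
time: 21.17
tool_pos: [385.7, 305.4, 60.6]
tcp_rot: [-0.154, 1.55, -0.768]
contact_force: [-0.1, 0.7, -3.4]
grip_width: 35.7
```

carry_out --pt "0 0 -1 0" --pt "0 0 -1 0" --pt "0 0 -1 0" --pt "0 0 -1 0"

```text
time: 21.5
tool_pos: [385.8, 305.5, 59.7]
tcp_rot: [-0.141, 1.55, -0.755]
contact_force: [-0.2, -0.1, -2.4]
grip_width: 36.0
```

carry_out --pt "0 0 -1 0" --pt "0 0 -1.5 0" --pt "0 0 -1.5 0" --pt "0 0 -1.5 0"

```text
time: 21.83
tool_pos: [385.8, 305.4, 58.2]
tcp_rot: [-0.148, 1.55, -0.762]
contact_force: [-0.3, 0.2, -2.5]
grip_width: 35.8
```

carry_out --pt "0 0 -0.5 0" --pt "0 0 -0.8 0" --pt "0 0 -0.8 0" --pt "0 0 -0.8 0"

```text
time: 22.17
tool_pos: [386.0, 305.6, 57.7]
tcp_rot: [-0.112, 1.55, -0.726]
contact_force: [-0.3, -0.3, 1.6]
grip_width: 36.1
```

carry_out --hand 80 --pt "0 0 0 0" --pt "0 0 0 0" --pt "0 0 0 0" --pt "0 0 0 0" --pt "0 0 0 0" --pt "0 0 0 0" --pt "0 0 0 0" --pt "0 0 0 0" --pt "0 0 0 0" --pt "0 0 10 0" --pt "0 0 30 0" --pt "0 0 60 0" --pt "0 0 90 0" --pt "0 0 100 0" --pt "0 0 100 0"

```text
time: 23.42
tool_pos: [387.6, 306.5, 160.6]
tcp_rot: [0.14, 1.547, -0.474]
contact_force: [0.5, 0.6, 0.7]
grip_width: 80.2
```

carry_out --hand 80 --pt "13 -30 0 0" --pt "26 -60 0 0" --pt "39 -90 0 0" --pt "52 -120 0 0" --pt "65 -150 0 0" --pt "78 -180 0 0" --pt "91 -210 0 0" --pt "104 -240 0 0" --pt "117 -270 0 0" --pt "130 -300 0 0" --pt "143 -330 0 0" --pt "156 -360 0 0" --pt "169 -390 0 0" --pt "182 -420 0 0" --pt "195 -450 0 0" --pt "203 -470 0 0" --pt "209 -484 0 0" --pt "212 -490 0 0" --pt "212 -490 0 0" --pt "212 -490 0 0"

```text
time: 25.08
tool_pos: [599.0, -182.8, 159.5]
tcp_rot: [0.149, 1.549, -0.465]
contact_force: [-0.5, 0.8, 0.3]
grip_width: 80.1
```

carry_out --pt "-2 -3 -20 0" --pt "-2 -3 -45 0" --pt "-2 -3 -70 0" --pt "-2 -3 -90 0" --pt "-2 -3 -105 0" --pt "-2 -3 -118 0" --pt "-2 -3 -128 0" --pt "-2 -3 -134 0" --pt "-2 -3 -134.5 0" --pt "-2 -3 -134.5 0" --pt "-2 -3 -134.5 0"

```text
time: 26.0
tool_pos: [597.5, -185.8, 25.9]
tcp_rot: [0.152, 1.548, -0.461]
contact_force: [0.6, -0.4, 0.4]
grip_width: 80.0
```

carry_out --hand 42 --pt "0 0 0 0" --pt "0 0 0 0" --pt "0 0 0 0" --pt "0 0 0 0" --pt "0 0 0 0" --pt "0 0 0 0" --pt "0 0 0 0" --pt "0 0 0 0" --pt "0 0 0 0" --pt "0 0 0 0"

```text
time: 26.83
tool_pos: [597.9, -186.0, 26.2]
tcp_rot: [0.152, 1.547, -0.462]
contact_force: [1.8, -1.0, 2.1]
grip_width: 50.1
```

carry_out --pt "0 0 2 0" --pt "0 0 5 0" --pt "0 0 12 0" --pt "0 0 25 0" --pt "0 0 45 0" --pt "0 0 65 0" --pt "0 0 85 0" --pt "0 0 105 0" --pt "0 0 120 0" --pt "0 0 126 0" --pt "0 0 126 0" --pt "0 0 126 0"

```text
time: 27.83
tool_pos: [597.4, -185.8, 151.6]
tcp_rot: [0.149, 1.548, -0.465]
contact_force: [-0.7, -0.5, -3.0]
grip_width: 50.1
```

carry_out --pt "1 10 0 0" --pt "3 30 0 0" --pt "6 58 0 0" --pt "9 86 0 0" --pt "11 114 0 0" --pt "14 142 0 0" --pt "17 170 0 0" --pt "20 198 0 0" --pt "22 226 0 0" --pt "25 254 0 0" --pt "28 282 0 0" --pt "31 310 0 0" --pt "33 338 0 0" --pt "36 366 0 0" --pt "38 388 0 0" --pt "40 400 0 0" --pt "40 403.5 0 0" --pt "40 403.5 0 0" --pt "40 403.5 0 0"

```text
time: 29.42
tool_pos: [637.1, 216.7, 151.0]
tcp_rot: [0.087, 1.549, -0.527]
contact_force: [-0.0, -0.3, -3.4]
grip_width: 50.2
```

carry_out --pt "0 0 -20 0" --pt "0 0 -45 0" --pt "0 0 -65 0" --pt "0 0 -80 0" --pt "0 0 -85 0" --pt "0 0 -85 0" --pt "0 0 -85 0"

```text
time: 30.0
tool_pos: [637.8, 215.8, 66.8]
tcp_rot: [0.109, 1.548, -0.506]
contact_force: [1.0, -0.4, -3.2]
grip_width: 50.1
```

Run:
```python
from h import *
s=capture("side");t=capture("top");o=get_obs();print(o["tool_pos"],o["grip_width"],o["contact_force"])
z=o["tool_pos"][2]-22.2
a=np.ascontiguousarray(cv2.resize(s[120:200,215:305],None,fx=6,fy=6,interpolation=2))
def circ(c,r,z,col):
    q=np.array([(topix("side",[c[0]+r*np.cos(a_),c[1]+r*np.sin(a_),z])-[215,120])*6 for a_ in np.linspace(0,6.28,60)],np.int32); cv2.polylines(a,[q],1,col,1)
c=(642.7,225.1)
circ(c,26,z,(255,0,0));circ(c,26,z+71,(255,0,0));circ(c,35,22,(0,0,255))
b=cv2.resize(s[150:300,285:375],None,fx=2.5,fy=2.5,interpolation=2)
P=np.zeros((480,540+225,3),np.uint8);P[:,:540]=a;P[:375,540:]=b
cv2.imwrite("pics/g8.png",P[:,:,::-1])
```

```text
[638.25185611 216.36902293  67.66907244] 49.96589605242274 [-0.35495798  0.70538434 -2.52471061]
```

View pics/g8.png

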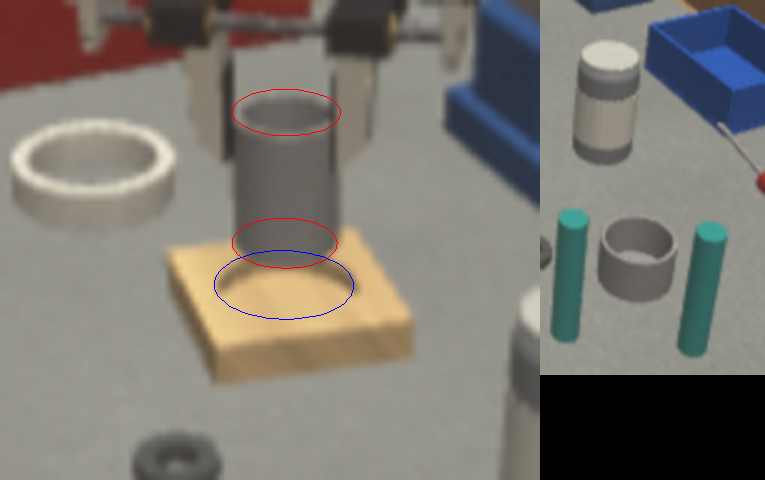

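The overlay fits the middle cup and its recess within about 2 mm. The wide cup stands alone at the nest spot. Lowering, with touchdown expected at 32.2.

carry_out --pt "0 0 -10 0" --pt "0 0 -19 0" --pt "0 0 -26 0" --pt "0 0 -30 0" --pt "0 0 -33 0" --pt "0 0 -34 0" --pt "0 0 -34 0" --pt "0 0 -34 0"

```text
time: 30.77
tool_pos: [638.4, 216.5, 33.9]
tcp_rot: [0.173, 1.546, -0.442]
contact_force: [-0.2, 0.2, -3.2]
grip_width: 50.2
```

carry_out --pt "0 0 -0.5 0" --pt "0 0 -1 0" --pt "0 0 -1 0" --pt "0 0 -1 0"

```text
time: 31.1
tool_pos: [638.5, 216.5, 33.0]
tcp_rot: [0.179, 1.546, -0.436]
contact_force: [0.1, 0.4, -2.1]
grip_width: 50.0
```

Run:
```python
from h import *
u=(285+98/2.5,150+240/2.5); print("L rim side",u,toworld("side",u,45))
```

```text
L rim side (324.2, 246.0) [ 602.07645282 -177.42459663]
```

carry_out --pt "0 0 -0.5 0" --pt "0 0 -1 0" --pt "0 0 -1 0" --pt "0 0 -1 0"

```text
time: 31.43
tool_pos: [638.6, 216.5, 32.3]
tcp_rot: [0.189, 1.546, -0.426]
contact_force: [-0.1, -0.2, -1.3]
grip_width: 50.1
```

carry_out --pt "0 0 -0.4 0" --pt "0 0 -0.7 0" --pt "0 0 -0.7 0" --pt "0 0 -0.7 0"

```text
time: 31.77
tool_pos: [638.8, 216.6, 32.2]
tcp_rot: [0.204, 1.545, -0.411]
contact_force: [-1.7, -0.0, 4.1]
grip_width: 50.1
```

carry_out --hand 88 --pt "0 0 0 0" --pt "0 0 0 0" --pt "0 0 0 0" --pt "0 0 0 0" --pt "0 0 0 0" --pt "0 0 0 0" --pt "0 0 0 0" --pt "0 0 0 0" --pt "0 0 0 0" --pt "0 0 10 0" --pt "0 0 30 0" --pt "0 0 60 0" --pt "0 0 90 0" --pt "0 0 110 0" --pt "0 0 110 0"

```text
time: 33.02
tool_pos: [641.7, 217.3, 149.1]
tcp_rot: [0.388, 1.536, -0.227]
contact_force: [0.3, -0.0, 0.6]
grip_width: 88.2
```

carry_out --pt "-1 -10 0 0" --pt "-3 -35 0 0" --pt "-6 -63 0 0" --pt "-9 -91 0 0" --pt "-12 -119 0 0" --pt "-15 -147 0 0" --pt "-18 -175 0 0" --pt "-21 -203 0 0" --pt "-24 -231 0 0" --pt "-27 -259 0 0" --pt "-30 -287 0 0" --pt "-33 -315 0 0" --pt "-36 -343 0 0" --pt "-39 -371 0 0" --pt "-41 -390 0 0" --pt "-42 -402 0 0" --pt "-42 -402.5 0 0" --pt "-42 -402.5 0 0" --pt "-42 -402.5 0 0"

```text
time: 34.6
tool_pos: [599.5, -184.1, 148.8]
tcp_rot: [0.405, 1.537, -0.209]
contact_force: [-0.6, -0.3, -0.5]
grip_width: 87.8
```

carry_out --pt "-2 -2 -20 0" --pt "-2 -2 -45 0" --pt "-2 -2 -70 0" --pt "-2 -2 -90 0" --pt "-2 -2 -108 0" --pt "-2 -2 -118 0" --pt "-2 -2 -126 0" --pt "-2 -2 -126 0"

```text
time: 35.27
tool_pos: [597.0, -184.9, 21.5]
tcp_rot: [0.424, 1.539, -0.188]
contact_force: [0.7, -0.0, 0.2]
grip_width: 88.1
```

carry_out --pt "0 0 -6 0" --pt "0 0 -12 0" --pt "0 0 -18 0" --pt "0 0 -23 0" --pt "0 0 -26 0" --pt "0 0 -26 0" --pt "0 0 -26 0"

```text
time: 35.85
tool_pos: [597.0, -185.0, -4.6]
tcp_rot: [0.425, 1.539, -0.188]
contact_force: [0.2, -0.4, -0.3]
grip_width: 88.1
```

carry_out --hand 56 --pt "0 0 0 0" --pt "0 0 0 0" --pt "0 0 0 0" --pt "0 0 0 0" --pt "0 0 0 0" --pt "0 0 0 0" --pt "0 0 0 0" --pt "0 0 0 0" --pt "0 0 0 0" --pt "0 0 0 0"

```text
time: 36.68
tool_pos: [597.6, -185.3, -4.2]
tcp_rot: [0.412, 1.538, -0.201]
contact_force: [4.3, -1.2, 1.8]
grip_width: 63.8
```

carry_out --pt "0 0 2 0" --pt "0 0 5 0" --pt "0 0 12 0" --pt "0 0 25 0" --pt "0 0 45 0" --pt "0 0 65 0" --pt "0 0 80 0" --pt "0 0 80 0" --pt "-8 10 80 0" --pt "-23 30 80 0" --pt "-41 54 80 0" --pt "-59 78 80 0" --pt "-77 102 80 0" --pt "-95 126 80 0" --pt "-112 148 80 0" --pt "-124 164 80 0" --pt "-131 172 80 0" --pt "-132 173.5 80 0" --pt "-132 173.5 80 0" --pt "-132 173.5 80 0"

```text
time: 38.35
tool_pos: [466.6, -12.6, 75.8]
tcp_rot: [0.404, 1.537, -0.209]
contact_force: [0.3, -0.2, -3.3]
grip_width: 64.2
```

carry_out --pt "0 0 -15 0" --pt "0 0 -30 0" --pt "0 0 -38 0" --pt "0 0 -40 0" --pt "0 0 -40 0" --pt "0 0 -40 0"

```text
time: 38.85
tool_pos: [467.2, -13.0, 36.2]
tcp_rot: [0.404, 1.536, -0.209]
contact_force: [-0.2, 0.7, -4.0]
grip_width: 64.0
```

Run:
```python
from h import *
s=capture("side");o=get_obs();print(o["tool_pos"],o["grip_width"],o["contact_force"])
z=o["tool_pos"][2]+4.2
a=np.ascontiguousarray(cv2.resize(s[165:255,190:290],None,fx=6,fy=6,interpolation=2))
def circ(c,r,z,col):
    q=np.array([(topix("side",[c[0]+r*np.cos(a_),c[1]+r*np.sin(a_),z])-[190,165])*6 for a_ in np.linspace(0,6.28,60)],np.int32); cv2.polylines(a,[q],1,col,1)
c=(469.9,-4)
circ(c,33,z,(255,0,0));circ(c,33,z+45,(255,0,0));circ(c,42,22,(0,0,255))
cv2.imwrite("pics/g9.png",a[:,:,::-1])
```

```text
[467.29710389 -12.97587652  36.39835138] 64.02104143759945 [ 0.6171325  -0.62031473 -3.6486345 ]
```

View pics/g9.png

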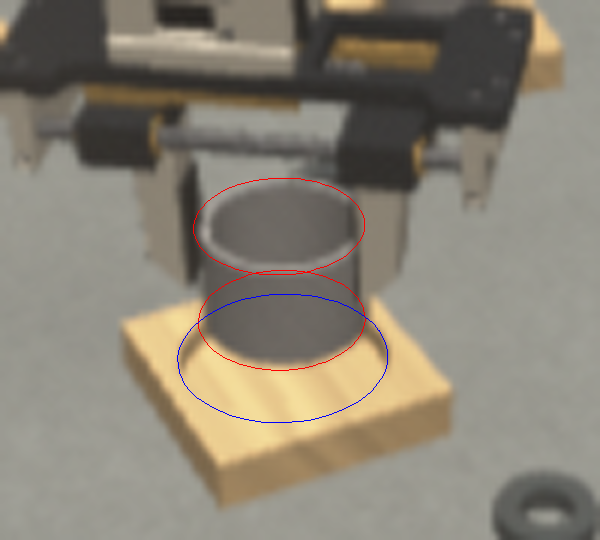

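The overlay fits the wide cup and the 84 mm recess within about 2 mm. Lowering, with touchdown expected at 5.8.

carry_out --pt "0 0 -9 0" --pt "0 0 -17 0" --pt "0 0 -23 0" --pt "0 0 -27 0" --pt "0 0 -28.5 0" --pt "0 0 -29 0" --pt "0 0 -29 0" --pt "0 0 -29 0"

```text
time: 39.57
tool_pos: [467.5, -13.0, 7.5]
tcp_rot: [0.405, 1.535, -0.209]
contact_force: [-0.4, -0.1, -4.3]
grip_width: 63.9
```

carry_out --pt "0 0 -0.5 0" --pt "0 0 -1 0" --pt "0 0 -1 0" --pt "0 0 -1 0"

```text
time: 39.9
tool_pos: [467.6, -13.0, 6.7]
tcp_rot: [0.405, 1.535, -0.209]
contact_force: [1.4, -0.1, -4.1]
grip_width: 64.0
```

carry_out --pt "0 0 -0.5 0" --pt "0 0 -1 0" --pt "0 0 -1 0" --pt "0 0 -1 0"

```text
time: 40.23
tool_pos: [467.7, -13.1, 5.9]
tcp_rot: [0.403, 1.534, -0.211]
contact_force: [-1.0, -1.4, 0.2]
grip_width: 64.5
```

carry_out --pt "0 0 -0.4 0" --pt "0 0 -0.7 0" --pt "0 0 -0.7 0" --pt "0 0 -0.7 0"

```text
time: 40.57
tool_pos: [467.7, -13.1, 5.8]
tcp_rot: [0.403, 1.534, -0.211]
contact_force: [-2.6, -1.0, 6.8]
grip_width: 64.1
```

carry_out --hand 88 --pt "0 0 0 0" --pt "0 0 0 0" --pt "0 0 0 0" --pt "0 0 0 0" --pt "0 0 0 0" --pt "0 0 0 0" --pt "0 0 0 0" --pt "0 0 0 0" --pt "0 0 0 0" --pt "0 0 0 0" --pt "0 0 10 0" --pt "0 0 30 0" --pt "0 0 60 0" --pt "0 0 100 0" --pt "0 0 140 0" --pt "0 0 180 0" --pt "0 0 200 0" --pt "0 0 200 0"

```text
time: 42.07
tool_pos: [470.4, -13.6, 210.9]
tcp_rot: [0.407, 1.524, -0.206]
contact_force: [-0.5, 0.1, 0.0]
grip_width: 87.9
```

carry_out --pt "-15 30 0 0" --pt "-30 60 0 0" --pt "-45 90 0 0" --pt "-60 120 0 0" --pt "-75 150 0 0" --pt "-90 180 0 0" --pt "-105 210 0 0" --pt "-120 240 0 0" --pt "-135 270 0 0" --pt "-150 300 0 0" --pt "-165 330 0 0" --pt "-180 360 0 0" --pt "-195 390 0 0" --pt "-210 420 0 0" --pt "-225 445 0 0" --pt "-240 470 0 0" --pt "-245 480 0 0" --pt "-250 490 0 0" --pt "-250 490 0 0" --pt "-250 490 0 0"

```text
time: 43.73
tool_pos: [220.6, 475.8, 210.4]
tcp_rot: [0.378, 1.524, -0.235]
contact_force: [0.3, -0.1, 0.2]
grip_width: 88.1
```

Run:
```python
from h import *
t=capture("top");s=capture("side");print(get_obs()["tool_pos"],get_obs()["contact_force"])
B=[((409,-312.2),12,123,21),((389.7,314.8),19,97,28),((642.7,225.1),26,71,35),((469.9,-4),33,45,42)]
row=[]
for n,im in(("top",t),("side",s)):
    r=[]
    for c,rad,h,rr in B:
        m=topix(n,[*c,10+h/2]).astype(int); k=5; w=20 if n=="top" else 28
        o=m-[w,w+(0)]; a=np.ascontiguousarray(cv2.resize(im[o[1]:o[1]+2*w,o[0]:o[0]+2*w],(200,200),interpolation=2)); k=100/w
        for R_,z,col in((rad,10+h,(255,0,0)),(rr,22,(0,0,255))):
            q=np.array([(topix(n,[c[0]+R_*np.cos(x),c[1]+R_*np.sin(x),z])-o)*k for x in np.linspace(0,6.28,50)],np.int32); cv2.polylines(a,[q],1,col,1)
        r.append(a)
    row.append(np.hstack(r))
full=np.hstack([cv2.resize(s,(267,200)),cv2.resize(t,(267,200)),np.zeros((200,266,3),np.uint8)])
cv2.imwrite("pics/fin.png",np.vstack(row+[full])[:,:,::-1])
s0=cv2.imread("pics/side0.png")[:,:,::-1]; t0=cv2.imread("pics/top0.png")[:,:,::-1]
for nm,(x,y,r) in {"can":(281,142,14),"tape":(156,168,17)}.items():
    print(nm,"top diff",np.abs(t[y-r:y+r,x-r:x+r].astype(int)-t0[y-r:y+r,x-r:x+r]).mean())
```

```text
[221.10757864 475.42585789 210.80626587] [0.9228281  0.16252397 0.29981474]
can top diff 1.5335884353741496
tape top diff 1.584486735870819
```

View pics/fin.png

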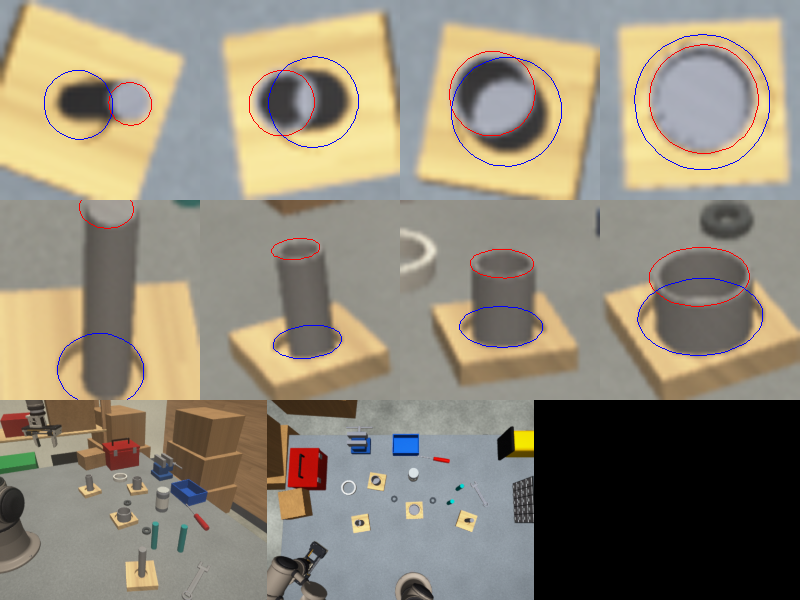

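All four pieces stand upright in their recesses. The rims match the predicted rings within about 3 mm, and the can and tape are unchanged. Handing in.

```bash
python3 -c "
from plant import *
print(close_job())"
```

```text
the job is handed in; nothing more can be done
None
```

I took the nest apart and stood the pin and the narrow, middle and wide cups each in the recess of its own block. I set each one down until the force reading showed it had touched the floor. The job was handed in at about 44 s of the 125 s allowed; no verdict was reported.

**Last checks:**
- **Placing:** In the final pictures from both cameras, all four pieces stand upright and centred within about 3 mm, against the 12 mm allowed. Each one touched down within about 0.2 mm of the height expected for its recess floor.
- **Bystanders:** The tin can and tape look the same as at the start in the top view, and the arm ended clear of everything.

**What disagreed:**
- **Tool position:** The reported tool position did not match the pictures. The real fingertips were about 25 mm higher and about 9 mm further to the side. The first attempt to grip the pin therefore closed on nothing above it; no harm was done. I corrected for this by working with relative moves and checking by eye.
- **Finger opening:** It read about 2 mm too small on every piece I gripped.
- **Tool tilt:** The tool's tilt crept up to about 0.05 rad over the run, but the pieces still stood upright after release.

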